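# Tilt a reagent bottle on the worm-driven stage and bring it back level

### The arm

A 6-joint arm with a two-finger parallel gripper is mounted at the origin on a cart in front of the work surface, level with it; the furniture and walls round the work are solid. World frame = base frame: x ahead of the robot, y to its left, z up, the work surface at z = 0. Lengths are in mm, angles in degrees, forces in N, time in s.
With the tool pointing down it reaches from about 300 to 850 mm from the base axis. Payload 4.2 kg.
Tool frame: the origin (TCP) lies midway between the tips of the shut fingers; the grasp point (between the pads) lies env.grasp_offset behind it (env.grasp_offset is the distance from the TCP to the grasp point, in mm); y points along the fingers, x is the direction in which the jaws open and shut, and the axes are right-handed (so a half turn about y gives the same grasp; the last joint's range is limited). The gripper opens to 91 mm and grips with 3 to 60 N. Pads are 32 mm wide; open, the fingers measure 118 mm over their backs; the gripper's body (76 mm by 178 mm) begins 60 mm behind the grasp point.
Start: joints at [-74.828, 18.312, 89.639, -0, 72.044, -1.146], TCP at [161.558, -551.853, 213.976] pointing down, gripper open.
Joint ranges: [-177.97, 177.97], [-48.28, 115.42], [12.27, 149.76], [-77.06, 257.06], [2.81, 150.46], [-146.56, 146.56]. Speed limits (degrees/s): [147.25, 147.25, 180, 180, 180, 180].

### API

Orientations are given as [roll, pitch, yaw] about the fixed x, y, z axes, in that order (R = Rz(yaw) Ry(pitch) Rx(roll)).
In Python, from workcell import state, vision, job, env gives the robot as it stands.
- The arm moves only by the shell command python3 -m handwheel 'ROWS' [FORCE]. ROWS is JSON, a list of rows, each a list of 3 entries, a list of its own where there are three numbers: the finger opening in cm, from 0 to 9.12, then the shift along the tool's x, y, z in cm, then the turn about the tool's y in degrees. A call has 1 to 10 rows; each row is the pose to reach, as a shift and turn from the pose measured when the call began, along the tool's axes at that moment; what a row does not reach only later rows make up. A row lasts 1/10 s, in which the tool goes at most 50 mm and 8.59 degrees, less where a joint would pass 70% of its speed; a pose out of reach is approached as far as the arm can. A call with a gripper value outside its range is refused whole. The fingers move at their own pace and stop on an object; FORCE is the grip in N (left out, the last holds). Time passes only in rows, so rows that repeat a pose let the fingers close. It gives the time, the measured TCP pose, the force and the opening at its end, in the units of the state.
- state(): the state, without advancing time (a new reading comes with each control period).
- vision.grab_frame(name): name is "side" or "top"; returns the picture (420x560x3 uint8, red, green, blue); there is no depth.
- vision.camera_model(name): a dict with "fov_y" (degrees; the focal length in pixels is half the picture's height over the tangent of half this angle, whatever the lens; pixels are square), "cx", "cy" (the principal point, pixels), "distortion" ([k1, k2, p1, p2, k3] as OpenCV has them; the pictures are not rectified), "extrinsics" (4x4, takes a point from world to camera coordinates). Camera axes: x right, y up, looking along -z (the intrinsics and any distortion apply to the point x, -y, -z); pixel columns grow to the right and rows downward; lengths in mm; the calibration is good to about 2 mm. A picture is of the moment at which its call begins. camera_model takes no time and is no camera call.
- job.job_done(): hands the job in, once; it reports no verdict.
The state is a dict: "time_s": time; "qpos": joint angles; "qvel": joint speeds; "effort": joint torques, N m; "ee_pos": TCP position; "ee_rot": TCP orientation; "force": force on the tool from outside, world axes, zero at the start; "torque": the same for the moment, N m; "gripper_width": finger opening in mm.
Only numpy, scipy, OpenCV 4.12 (cv2) and the standard library are available. Lean on these libraries where they do the work, as an engineer would, in place of code of your own. Each camera call takes 0.05 s, during which the arm holds its last target.

### The job

Stand the white bottle with the red cap, which is on the blue mat, upright in the tray of the tilt stage and let go of it. Then crank the stage until the tray is tilted 20 degrees away from the crank, leave it at that angle for two seconds, and crank it back until the tray is level, with the bottle still standing in it. Do not tip the bottle over on the way, and do not push about or knock over the brown bottle, the sample cup or the gel dispenser; let go of everything at the end.

Things in the scene. Friction and masses are not known exactly. Their poses are not given: they have to be found in the camera images.
- bottle_center (a point): centre of the bottle to be tilted: white plastic bottle with red screw cap and orange label, 58 mm in diameter, 106 mm tall, about 0.2 kg, loose, upright on the blue mat (a like one far back on the bench is not meant); the point is on its axis 53 mm above its underside. Straight barrel from the underside to about 65 mm up, shoulder and cap above. z axis up along the bottle
- brown_bottle_center (a point): centre of a brown bottle with a white cap (bystander), 46 mm in diameter, 85 mm tall, on the same mat
- sample_cup_center (a point): centre of a white sample cup with an orange lid (bystander), 52 mm in diameter, 68 mm tall, on the same mat. The red-capped bottle, the brown bottle and the cup stand in a row about 105 mm apart, in any order
- gel_center (a point): centre of a hand-gel pump dispenser (bystander), clear bottle with a blue pump, 46 x 74 x 179 mm tall, standing on the worktop between the mat and the stage; point 90 mm above its underside, long side along its y axis
- mat: blue bench mat, fixed, 90 (x) x 300 (y) x 4 mm thick; origin at the centre of its underside; the row of bottles runs along its y axis. Tall instruments stand behind it; their fronts begin about 0.57 m ahead of the robot base (0.53 m at the far right), so a wide gripper must be turned to keep clear of them
- stage: tilt stage, fixed; grey base plate 120 (its x) x 245 (its y) x 14 mm; origin on the worktop right under the middle of the tray; its y axis points from the tray to the crank column, whose axis is 120 mm away. The tray tilts about the stage's x axis, 60 mm above the worktop. Bearing posts and scale disc at the x sides of the tray reach no higher than 100 mm above the worktop
- tray_floor (a point): centre of the tray's inner floor, 70 mm above the worktop when level; tray of aluminium, inside 76 x 76 mm, walls 22 mm high and 4 mm thick, sides along the stage's x and y axes; this frame tilts with the tray (z = normal of the floor)
- tilt (a joint): tilt of the tray in rad: 0 = level, positive = tipped away from the crank column (towards the stage's -y); 20 degrees = 0.349. It may start up to 6.5 degrees off level either way. It moves only through the crank and stays where it is left
- crank (a joint): turn of the crank in rad, positive clockwise seen from above, range -7 to 16; a full clockwise turn tips the tray 10 degrees away from the crank (tilt = crank / 36). At 0 and every full turn (so at level and at 20 degrees) the red grip is nearest to the tray, over the red index tongue on the housing. About 2 N at the grip turns it
- crank_axis (a point): point on the vertical axis of the crank, at the height of the middle of the red grip
- crank_grip (a point): middle of the red upright grip on the black crank disc (disc 92 mm in diameter, its top 117 mm above the worktop): round, 20 mm in diameter, from 121 to 171 mm above the worktop, 35 mm off the crank's axis; it spins freely about its own upright axis, so it can be pinched from above and led round in a circle with the gripper's yaw fixed
- scale (a point): centre of the white scale disc, 80 mm in diameter, on the stage's -x side (towards the robot): ticks each 10 degrees, the level tick thick and black on top, the 20-degree tick thick and red; a black pointer turns with the tray

How it is judged:
By the outcome, as a careful person would: the job done as asked, in the order asked, and still so for the second after the job is handed in, with the robot touching nothing.
It also fails if it takes over 72 s, if anything falls off the work surface, if the arm or the gripper's body presses on something with over 40 N, if the wrist force passes 120 N, or if a joint passes its speed limit or range.

## Working session

There is one attempt and no reset: what is moved stays moved. The work goes in short steps, Python scripts to look and compute and a shell command to move; the robot and the scene stay as the last step left them, time stands still between calls to the robot, and variables do not carry over. Pictures are saved under pics/ and viewed, and the job is handed in when it is done.

```bash
mkdir -p pics; ls; python3 - <<'E'
from workcell import state, vision, job, env
import cv2,json
print(env.grasp_offset)
for n in("side","top"):
    im=vision.grab_frame(n); cv2.imwrite(f"pics/{n}0.png",im[:,:,::-1]); m=vision.camera_model(n); print(n,m)
s=state(); print(s)
E
```

```text
pics
18.8
side {'fov_y': 52.90282533034447, 'cx': 281.96897991589515, 'cy': 212.91770465128792, 'distortion': array([-0.10252188,  0.        ,  0.        ,  0.        ,  0.        ]), 'extrinsics': array([[-8.51480623e-01, -5.24334436e-01,  7.35855931e-03,
         4.19524976e+02],
       [ 2.73424206e-01, -4.31959262e-01,  8.59447729e-01,
        -2.16913258e+02],
       [-4.47459443e-01,  7.33815096e-01,  5.11170668e-01,
        -9.63762228e+02],
       [ 0.00000000e+00,  0.00000000e+00,  0.00000000e+00,
         1.00000000e+00]])}
top {'fov_y': 49.03593443695965, 'cx': 285.8220324865389, 'cy': 214.8011331285825, 'distortion': array([0.00223378, 0.        , 0.        , 0.        , 0.        ]), 'extrinsics': array([[ 7.19360870e-03, -9.99964910e-01,  4.29301725e-03,
         1.57560783e+01],
       [ 9.98523692e-01,  7.41425410e-03,  5.38095245e-02,
        -4.96177419e+02],
       [-5.38394659e-02,  3.89959477e-03,  9.98541990e-01,
        -1.40254732e+03],
       [ 0.00000000e+00,  0.00000000e+00,  0.00000000e+00,
         1.00000000e+00]])}
{'time_s': 0.1, 'qpos': array([-7.48275093e+01,  1.83463974e+01,  8.96984505e+01,  1.07421595e-03,
        7.20444352e+01, -1.14490620e+00]), 'qvel': array([ 0.10426749, -0.10224914, -0.16923033, -0.00224602, -0.10363265,
       -0.00567031]), 'effort': array([ 6.36234131e-05, -4.13333631e+01, -2.32508790e+01,  7.28529179e-02,
        4.21567995e-02, -4.51069855e-05]), 'ee_pos': array([ 161.44970039, -551.40125206,  213.22674821]), 'ee_rot': array([-8.99971949e+01,  8.92448592e-02, -7.36829329e+01]), 'force': array([ 0.67161505, -0.92231815, -0.45341491]), 'torque': array([-0.00668543,  0.0009592 , -0.01479366]), 'gripper_width': 91.29855847856363}
```

View pics/side0.png

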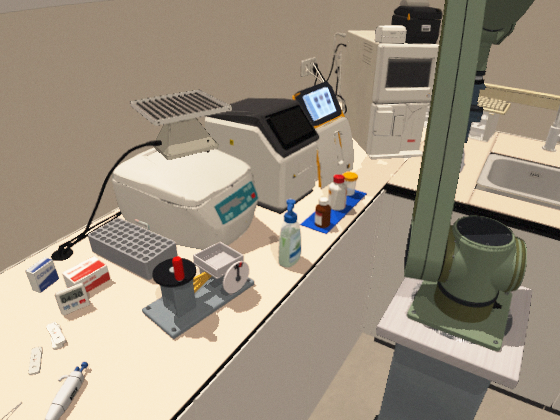

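View pics/top0.png

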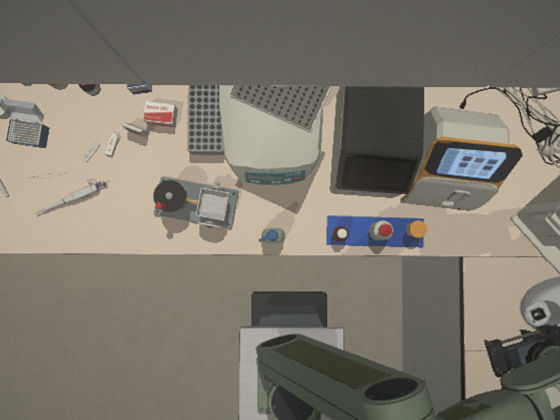

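```bash
cat > h.py <<'E'
import numpy as np, cv2
from workcell import state, vision, job, env
from scipy.spatial.transform import Rotation as R
def K(n):
    m=vision.camera_model(n); f=210/np.tan(np.radians(m["fov_y"]/2))
    return np.array([[f,0,m["cx"]],[0,f,m["cy"]],[0,0,1]]),np.array(m["distortion"]),m["extrinsics"]
def ray(n,px):
    k,d,E=K(n); u=cv2.undistortPoints(np.array([[px]],float),k,d)[0,0]
    dc=np.array([u[0],-u[1],-1]); Rm=E[:3,:3]; return -Rm.T@E[:3,3], Rm.T@dc
def onz(n,px,z):
    o,d=ray(n,px); return o+d*(z-o[2])/d[2]
def tri(ps,pt):
    A=[];b=[]
    for n,p in(("side",ps),("top",pt)):
        o,d=ray(n,p); d=d/np.linalg.norm(d); P=np.eye(3)-np.outer(d,d); A.append(P);b.append(P@o)
    x=np.linalg.solve(sum(A),sum(b)); 
    return x
def proj(n,X):
    k,d,E=K(n); X=np.atleast_2d(np.array(X,float)); c=X@E[:3,:3].T+E[:3,3]; c=c*[1,-1,-1]
    return cv2.projectPoints(c,np.zeros(3),np.zeros(3),k,d)[0][:,0]
def grab(n,name,box=None,s=1):
    im=vision.grab_frame(n)[:,:,::-1].copy(); cv2.imwrite(f"pics/{name}_raw.png",im)
    if box: 
        x,y,w,h=box; im=im[y:y+h,x:x+w]
    im=cv2.resize(im,None,fx=s,fy=s,interpolation=cv2.INTER_CUBIC); cv2.imwrite(f"pics/{name}.png",im)
def cams(): return
def tool():
    s=state(); Rm=R.from_euler('xyz',s['ee_rot'],degrees=True).as_matrix(); return s,Rm
def shift(target_tcp,yaw_x=None):
    s,Rm=tool(); return (Rm.T@(np.array(target_tcp)-s['ee_pos']))/10
E
python3 - <<'E'
import cv2
a=cv2.imread("pics/top0.png")
cv2.imwrite("pics/t1.png",cv2.resize(a[165:255,140:300],None,fx=5,fy=5,interpolation=2))
cv2.imwrite("pics/t2.png",cv2.resize(a[180:260,300:460],None,fx=5,fy=5,interpolation=2))
a=cv2.imread("pics/side0.png")
cv2.imwrite("pics/s1.png",cv2.resize(a[190:335,130:310],None,fx=4,fy=4,interpolation=2))
cv2.imwrite("pics/s2.png",cv2.resize(a[160:270,270:380],None,fx=5,fy=5,interpolation=2))
E
```

```text
(no output)
```

View pics/t1.png

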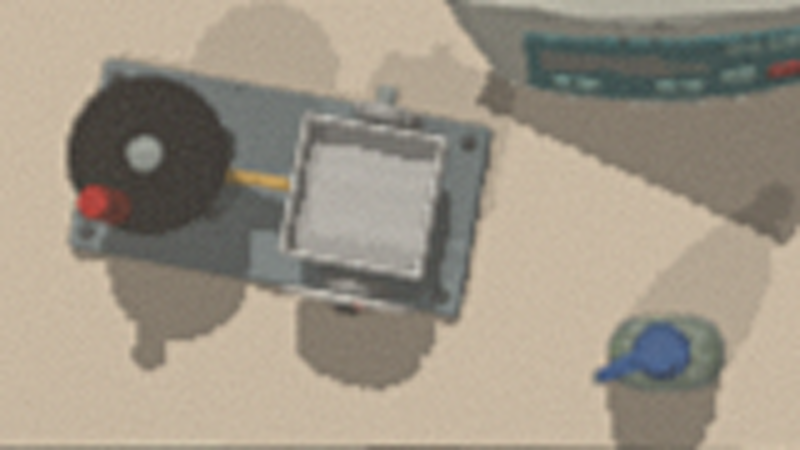

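View pics/t2.png

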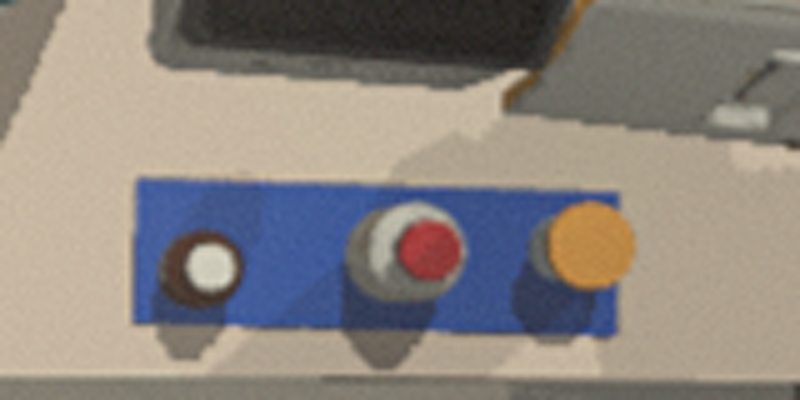

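View pics/s1.png

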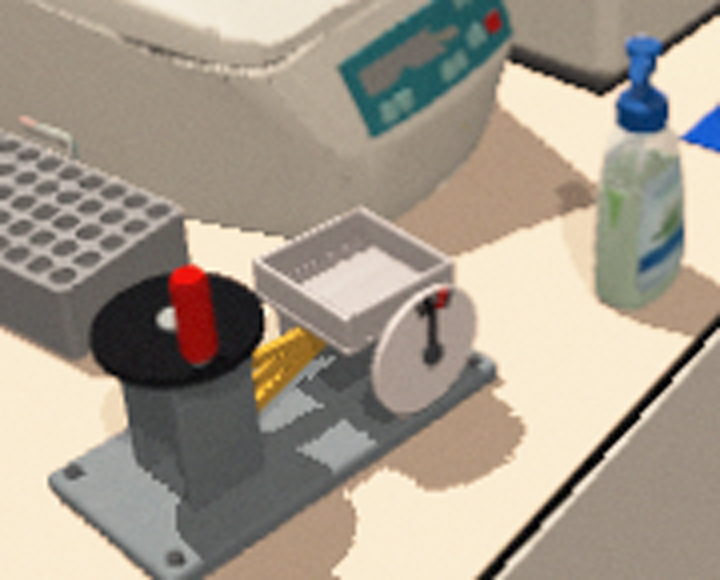

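View pics/s2.png

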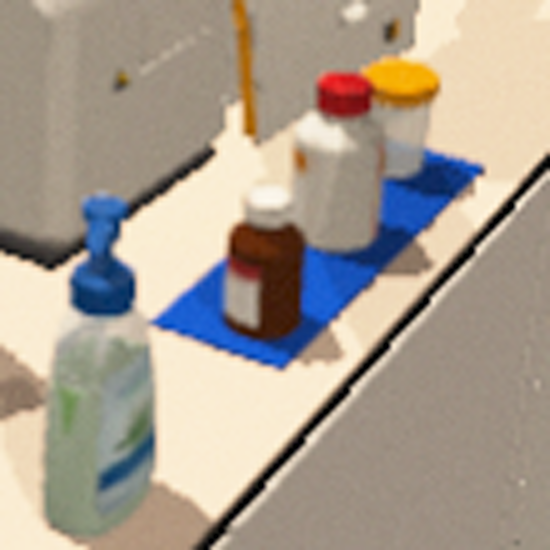

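```bash
python3 - <<'E'
from h import *
t=cv2.imread("pics/top0.png"); s=cv2.imread("pics/side0.png")
def comps(im,lo,hi,box,amin=8):
    x,y,w,h=box; hsv=cv2.cvtColor(im[y:y+h,x:x+w],cv2.COLOR_BGR2HSV)
    m=cv2.inRange(hsv,np.array(lo),np.array(hi))
    if lo[0]==0: m|=cv2.inRange(hsv,np.array((170,)+tuple(lo[1:])),np.array((180,)+tuple(hi[1:])))
    n,l,st,c=cv2.connectedComponentsWithStats(m)
    return [(c[i]+[x,y],st[i]+[x,y,0,0,0]) for i in range(1,n) if st[i][4]>=amin]
T=lambda *a:[(c.round(2),st) for c,st in comps(t,*a)]
print("cap top",T((0,130,60),(8,255,255),(360,210,50,50)))
print("orange",T((10,130,100),(25,255,255),(400,210,40,40)))
print("grip",T((0,130,60),(8,255,255),(145,195,30,25)))
print("mat",T((105,120,50),(125,255,255),(320,205,115,50)))
print("pump",T((100,80,50),(125,255,255),(255,220,40,30)))
print("disc", T((0,0,0),(180,255,75),(145,170,50,50)))
S=lambda *a:[(c.round(2),st) for c,st in comps(s,*a)]
print("S cap",S((0,150,60),(6,255,255),(325,170,25,20)))
print("S grip",S((0,150,60),(6,255,255),(165,250,25,40)))
print("S pump",S((100,120,40),(125,255,255),(280,195,25,40)))
for nm,p,z in [("cap",(300+430/5,180+250/5),110),("grip",(140+95/5,165+201/5),171),("hub",(140+144/5,165+154/5),120),
 ("trayc",(140+365/5,165+195/5),92),("brown",(300+212/5,180+268/5),89),("cup",(300+591/5,180+245/5),72)]:
    print(nm,onz("top",p,z).round(1))
E
```

```text
cap top [(array([385.42, 229.79]), array([380, 225,  12,  11, 104]))]
orange [(array([417.67, 228.79]), array([410, 221,  17,  17, 224]))]
grip [(array([158.5 , 204.71]), array([156, 202,   6,   7,  34]))]
mat [(array([366.89, 229.03]), array([ 327,  216,   96,   30, 1359])), (array([419.06, 242.98]), array([411, 238,  12,   9,  48]))]
pump [(array([270.31, 235.37]), array([260, 230,  18,  11, 111]))]
disc [(array([170.42, 195.06]), array([154, 181,  32,  31, 662]))]
S cap [(array([338.5, 178.5]), array([334, 175,  10,   8,  76]))]
S grip [(array([177.95, 268.05]), array([172, 256,  13,  25, 234]))]
S pump [(array([290.23, 212.22]), array([284, 200,  13,  23, 190])), (array([303.  , 223.46]), array([301, 221,   4,   5,  13]))]
cap [ 449.4 -267.3  110. ]
grip [511.2 366.6 171. ]
hub [542.  353.2 120. ]
trayc [521.7 231.5  92. ]
brown [ 438.5 -145.1   89. ]
cup [ 453.9 -370.6   72. ]
```

```bash
python3 - <<'E'
from h import *
c=tri((338.5,178.5),(385.42,229.79)); print("cap tri",c.round(1))
for z in(100,110): print(z,onz("top",(385.42,229.79),z).round(1))
print("cap side z100",onz("side",(338.5,178.5),100).round(1))
g=tri((177.95,268.05),(158.5,204.71)); print("grip tri",g.round(1))
print("grip z171",onz("top",(158.5,204.71),171).round(1), "z146 side",onz("side",(177.95,268.05),146).round(1))
f=lambda x,y:(140+(x+.5)/5-.5,165+(y+.5)/5-.5)
hub=onz("top",f(144,154),122); print("hub",hub.round(1), "side hub", onz("side",(130+168/4,190+320/4),122).round(1))
P=[onz("top",f(*p),14) for p in((108,58),(492,125),(458,320),(72,250))]
P=np.array(P); print(P.round(1)); print("plate ctr",P.mean(0).round(1))
for a,b in((0,1),(3,2),(0,3),(1,2)):
    d=P[b]-P[a]; print(np.degrees(np.arctan2(d[1],d[0])).round(2),np.linalg.norm(d).round(1))
Q=np.array([onz("top",f(*p),92) for p in((306,112),(446,137),(420,278),(281,252))]); print("tray",Q.round(1),Q.mean(0).round(1))
# side view rim corners
S=np.array([onz("side",(130+x/4,190+y/4),92) for x,y in((362,208),(453,262),(348,325),(255,262))]); print("trayS",S.round(1),S.mean(0).round(1))
print("gel",onz("top",f(662,350),150).round(1),tri((290.2,212.2),(270.3,235.4)).round(1))
E
```

```text
cap tri [ 450.8 -267.7   99.1]
100 [ 450.2 -267.8  100. ]
110 [ 450.  -265.6  110. ]
cap side z100 [ 450.7 -265.7  100. ]
grip tri [512.8 373.1 147.7]
grip z171 [512.6 368.  171. ] z146 side [512.6 370.8 146. ]
hub [542.9 353.9 122. ] side hub [542.4 361.6 122. ]
[[612.4 404.5  14. ]
 [572.7 167.3  14. ]
 [452.4 186.6  14. ]
 [493.6 424.   14. ]]
plate ctr [532.8 295.6  14. ]
-99.49 240.5
-99.86 240.9
170.68 120.3
170.88 121.8
tray [[571.  267.8  92. ]
 [557.  186.1  92. ]
 [474.8 200.   92. ]
 [489.3 280.9  92. ]] [523.  233.7  92. ]
trayS [[550.1 192.5  92. ]
 [471.1 207.3  92. ]
 [485.6 285.4  92. ]
 [568.1 269.1  92. ]] [518.7 238.6  92. ]
gel [433.5  57.8 150. ] [431.4  62.7 148.7]
```

```bash
python3 - <<'E'
from h import *
print(shift([450.4,-267,150]),state()['ee_rot'])
E
```

```text
[-19.16659837   6.35428561  35.72120178] [-8.99971949e+01  8.92448592e-02 -7.36829329e+01]
```

```bash
python3 -m handwheel '[[9.12,[-1.9,0,3.6],2],[9.12,[-3.8,0,7.1],4],[9.12,[-5.7,0,10.7],6],[9.12,[-7.7,0.5,14.3],8],[9.12,[-9.6,1,17.9],10],[9.12,[-11.5,2,21.4],12],[9.12,[-13.4,3,25],14],[9.12,[-15.3,4,28.6],16.3],[9.12,[-17.2,5,32.1],16.3],[9.12,[-19.2,6.3,35.7],16.3]]' 25; python3 - <<'E'
from h import *
print(shift([450.4,-267,37.5]),state()['ee_rot'],state()['ee_pos'])
grab("top","t3",(310,170,160,120),5);grab("side","s3",(270,120,150,120),5)
E
```

```text
time_s: 1.1
ee_pos: [451.1, -265.5, 150.2]
ee_rot: [-90.0, 0.1, -90.0]
force: [0.4, -0.2, -0.7]
gripper_width: 91.1
[ 0.16097211 11.26783649 -0.06909888] [-9.00057306e+01  6.69531210e-02 -8.99855774e+01] [ 451.10188655 -265.52177369  150.18009934]
```

View pics/t3.png

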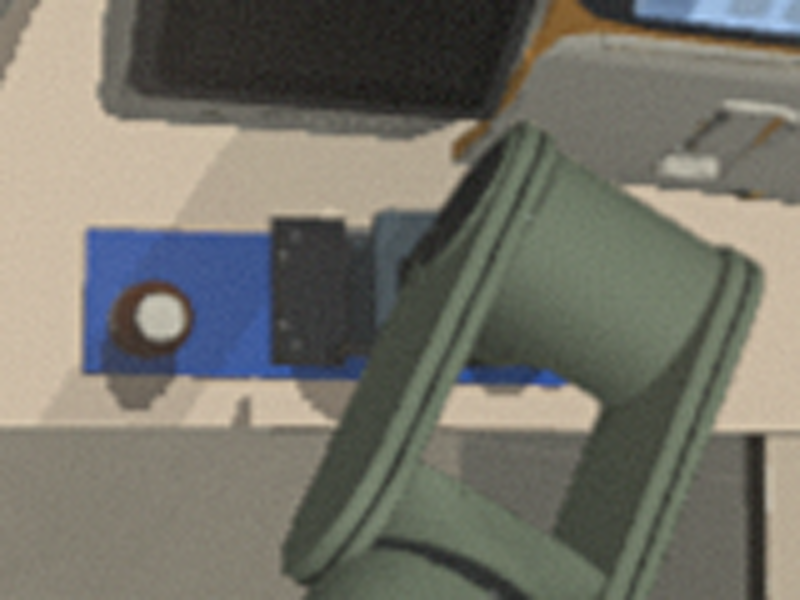

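View pics/s3.png

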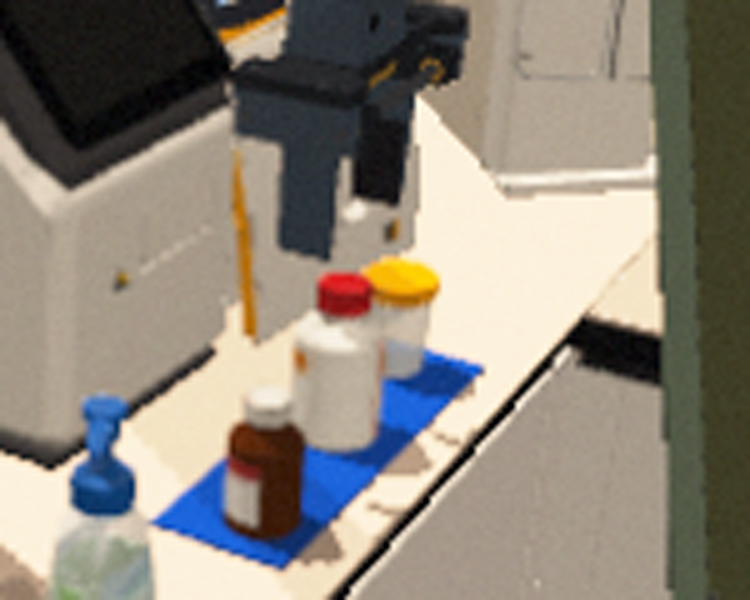

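```bash
python3 -m handwheel '[[9.12,[0.15,3,-0.05],0],[9.12,[0.15,5,-0.05],0],[9.12,[0.15,7,-0.05],0],[9.12,[0.15,9,-0.05],0],[9.12,[0.15,11.25,-0.05],0],[7,[0.15,11.25,-0.05],0],[5,[0.15,11.25,-0.05],0],[5,[0.15,11.25,-0.05],0],[5,[0.15,11.25,-0.05],0],[5,[0.15,11.25,-0.05],0]]' 20; python3 - <<'E'
from h import *
grab("side","s4",(270,120,150,120),5)
E
```

```text
time_s: 2.2
ee_pos: [451.5, -264.6, 37.1]
ee_rot: [-90.0, 0.2, -89.7]
force: [-0.7, -1.2, 2.1]
gripper_width: 57.2
```

View pics/s4.png

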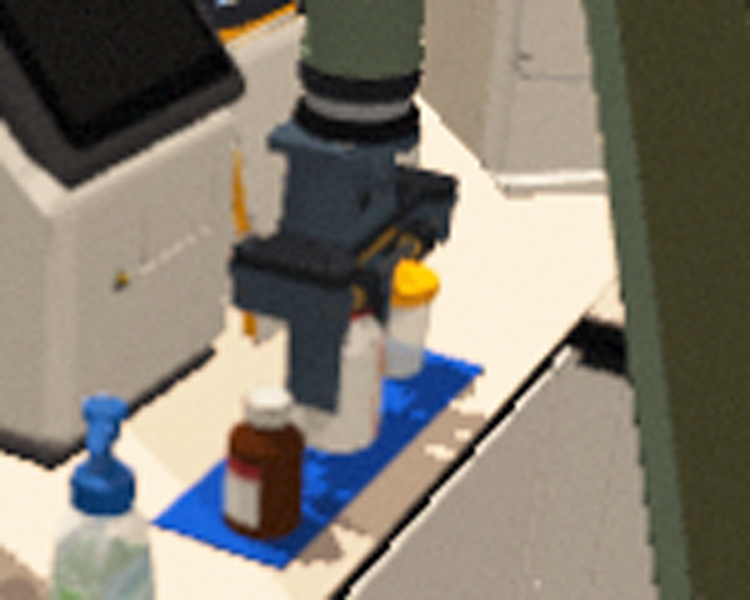

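```bash
python3 -m handwheel '[[5,[0,-1,0],0],[5,[0,-3,0],0],[5,[0,-5.5,0],0],[5,[0,-8.5,0],0],[5,[0,-11.5,0],0],[5,[0,-14.5,0],0],[5,[0,-17.5,0],0],[5,[0,-19.5,0],0],[5,[0,-21,0],0],[5,[0,-21,0],0]]' 30; python3 - <<'E'
from h import *
print(shift([521.5,237.5,247]))
grab("side","s5",(240,80,150,120),5)
E
```

```text
time_s: 3.25
ee_pos: [452.4, -265.6, 249.7]
ee_rot: [-89.8, 0.0, -89.7]
force: [-0.1, -0.1, -3.6]
gripper_width: 56.8
[-50.26952148   0.32906141   7.18717238]
```

View pics/s5.png

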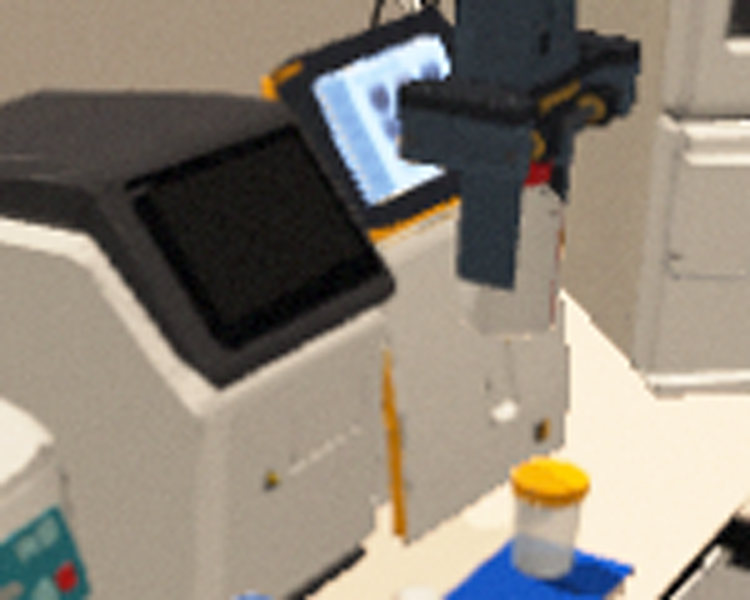

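```bash
python3 -m handwheel '[[5,[-1,0,0],0],[5,[-3,0,0],0],[5,[-6,0,0],0],[5,[-9.5,0,0],0],[5,[-13,0,0],0],[5,[-17,0,0],0],[5,[-21,0,0],0],[5,[-25,0,0],0],[5,[-28.5,0,0],0],[5,[-32,0,0],0]]' 30; python3 - <<'E'
from h import *
print(shift([521.5,237.5,247]))
E
```

```text
time_s: 4.3
ee_pos: [448.3, 56.8, 247.5]
ee_rot: [-90.1, 0.1, -89.7]
force: [0.6, 0.1, -2.1]
gripper_width: 56.7
[-18.0222559    0.0815388    7.42862691]
```

```bash
python3 -m handwheel '[[5,[-3,0,0.5],0],[5,[-6,0,1],1],[5,[-9,0,2],2.5],[5,[-12,0,3.5],4],[5,[-14.5,0,5],6],[5,[-16.5,0,6],8],[5,[-17.5,0,7],9.5],[5,[-18,0,7.4],9.5],[5,[-18,0,7.4],9.5],[5,[-18,0,7.4],9.5]]' 30; python3 - <<'E'
from h import *
print(shift([521.5,237.5,106]), state()['ee_pos'])
grab("side","s6",(130,150,180,150),4.4)
grab("top","t6",(140,150,160,120),5)
E
```

```text
time_s: 5.3
ee_pos: [520.3, 236.8, 247.3]
ee_rot: [-90.2, 0.1, -99.1]
force: [0.1, -1.2, -2.6]
gripper_width: 56.5
[-0.0758791  14.12495317  0.16981875] [520.26977147 236.79425256 247.25465747]
```

View pics/s6.png

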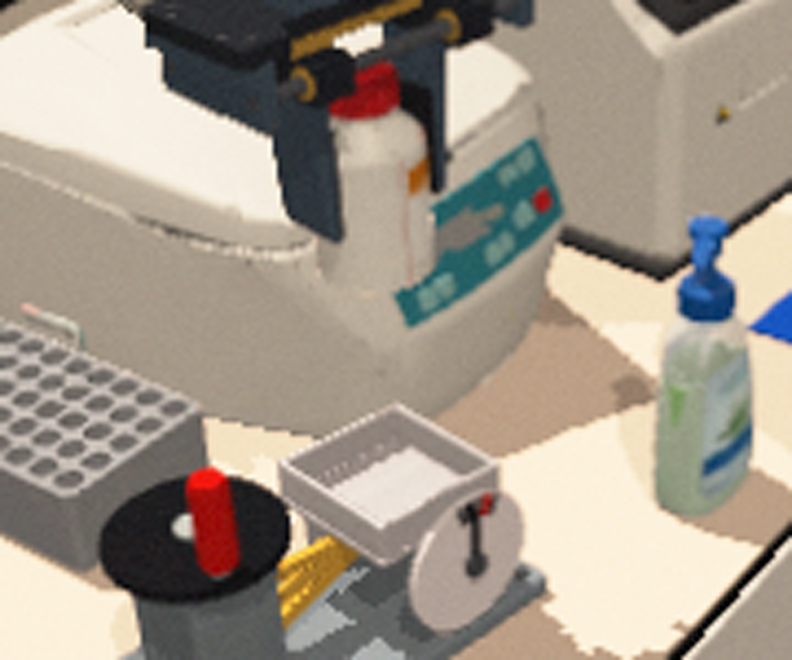

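View pics/t6.png

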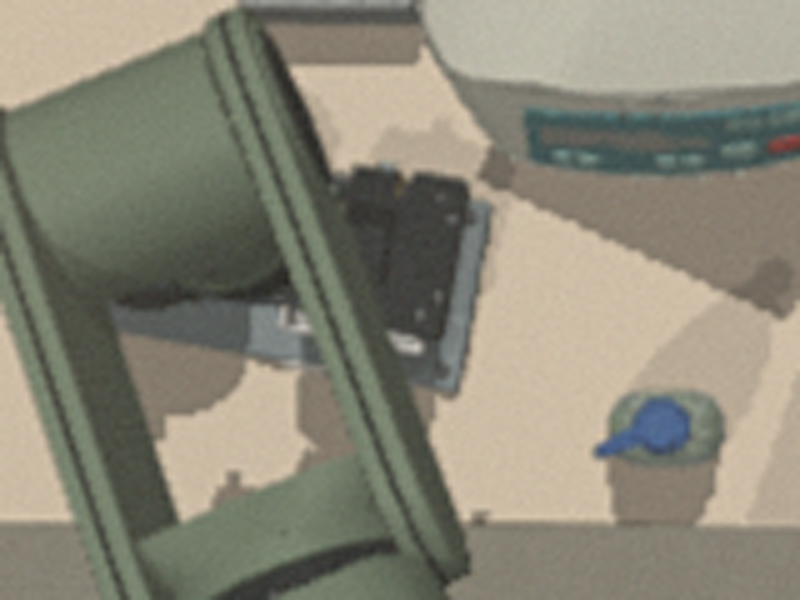

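```bash
python3 - <<'E'
from h import *
im=cv2.imread("pics/s6_raw.png"); 
hsv=cv2.cvtColor(im[160:180,200:225],cv2.COLOR_BGR2HSV); m=cv2.inRange(hsv,np.array((0,140,50)),np.array((8,255,255)))|cv2.inRange(hsv,np.array((170,140,50)),np.array((180,255,255)))
ys,xs=np.nonzero(m); p=(xs.mean()+200,ys.mean()+160); print(p,len(xs), xs.min()+200,xs.max()+200,ys.min()+160)
for z in(306,311,316): print(onz("side",p,z).round(1))
# barrel bottom: centre of bottom ellipse near edge
print(proj("side",[[520.3,236.8,214],[520.3,236.8,311]]))
b=lambda x,y:(130+(x+.5)/4.4-.5,150+(y+.5)/4.4-.5)
print("tray",np.mean([onz("side",b(x,y),92)for x,y in((396,405),(497,464),(384,530),(281,468))],axis=0).round(1))
E
```

```text
(np.float64(213.5531914893617), np.float64(170.80851063829786)) 141 205 220 164
[517.6 233.1 306. ]
[510.4 241.2 311. ]
[503.2 249.3 316. ]
[[214.639028   209.69923692]
 [211.22139123 168.9483043 ]]
tray [520.5 238.1  92. ]
```

```bash
python3 -m handwheel '[[5,[-0.1,2,0.1],0],[5,[-0.1,4,0.1],0],[5,[-0.1,6,0.1],0],[5,[-0.1,8,0.1],0],[5,[-0.1,10,0.1],0],[5,[-0.1,11.5,0.1],0],[5,[-0.1,12.5,0.1],0],[5,[-0.1,13.3,0.1],0],[5,[-0.1,13.8,0.1],0],[5,[-0.1,13.8,0.1],0]]' 30; python3 - <<'E'
from h import *
print(shift([521.5,238,104.6]), state()['ee_pos'])
grab("side","s7",(130,150,180,150),4.4)
E
```

```text
time_s: 6.4
ee_pos: [521.1, 237.6, 109.6]
ee_rot: [-90.2, 0.1, -99.2]
force: [-0.2, -0.2, -2.9]
gripper_width: 56.9
[-0.04614087  0.49577643  0.03102695] [521.1368539  237.58433665 109.5582195 ]
```

View pics/s7.png

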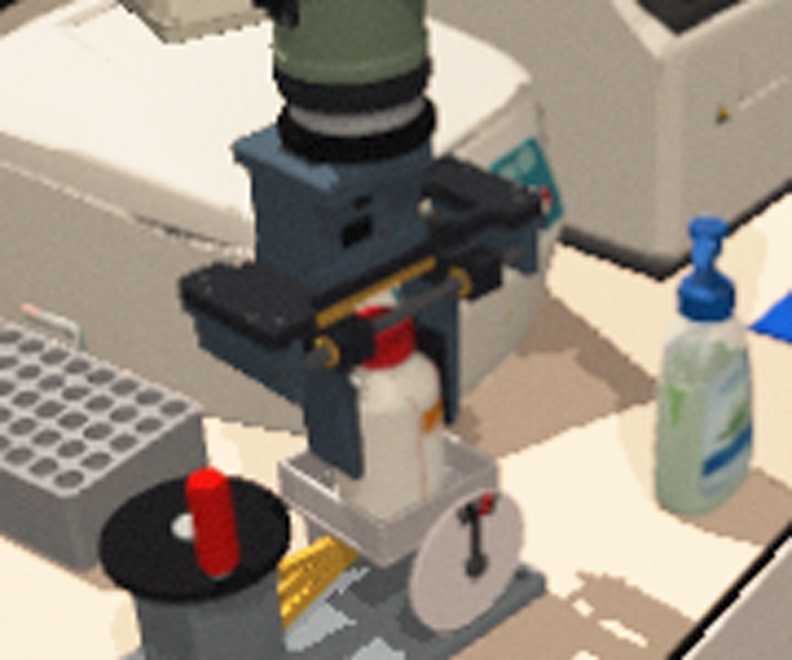

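```bash
python3 -m handwheel '[[5,[0,0.15,0],0],[5,[0,0.3,0],0],[5,[0,0.4,0],0],[5,[0,0.4,0],0]]' 30;
```

```text
time_s: 6.85
ee_pos: [521.4, 237.8, 106.0]
ee_rot: [-90.2, 0.1, -99.2]
force: [-0.1, 0.2, -3.4]
gripper_width: 56.9
```

```bash
python3 -m handwheel '[[5,[0,0.05,0],0],[5,[0,0.1,0],0],[5,[0,0.1,0],0]]' 30;python3 -m handwheel '[[5,[0,0.05,0],0],[5,[0,0.1,0],0],[5,[0,0.1,0],0]]' 30;
```

```text
time_s: 7.15
ee_pos: [521.4, 237.8, 104.9]
ee_rot: [-90.2, 0.1, -99.2]
force: [0.5, -0.2, -2.6]
gripper_width: 56.8
time_s: 7.45
ee_pos: [521.4, 237.8, 103.9]
ee_rot: [-90.2, 0.1, -99.2]
force: [-0.5, -0.1, -2.8]
gripper_width: 57.0
```

```bash
python3 -m handwheel '[[5,[0,0.05,0],0],[5,[0,0.1,0],0],[5,[0,0.1,0],0]]' 30;python3 -m handwheel '[[5,[0,0.05,0],0],[5,[0,0.1,0],0],[5,[0,0.1,0],0]]' 30;
```

```text
time_s: 7.75
ee_pos: [521.4, 237.8, 103.8]
ee_rot: [-90.1, 0.1, -99.2]
force: [-2.1, -1.8, 4.6]
gripper_width: 56.8
time_s: 8.05
ee_pos: [521.4, 237.8, 103.8]
ee_rot: [-90.1, 0.1, -99.2]
force: [-3.4, -1.9, 7.4]
gripper_width: 57.2
```

```bash
python3 -m handwheel '[[5.8,[0,0,0],0],[6.2,[0,0,0],0],[6.8,[0,0,0],0],[7.6,[0,0,0],0],[8.6,[0,0,0],0],[8.8,[0,0,0],0]]' 30; python3 - <<'E'
from h import *
grab("side","s8",(130,150,180,150),4.4)
E
```

```text
time_s: 8.65
ee_pos: [521.5, 237.8, 103.7]
ee_rot: [-90.1, 0.1, -99.2]
force: [-0.1, -0.3, 0.2]
gripper_width: 87.3
```

View pics/s8.png

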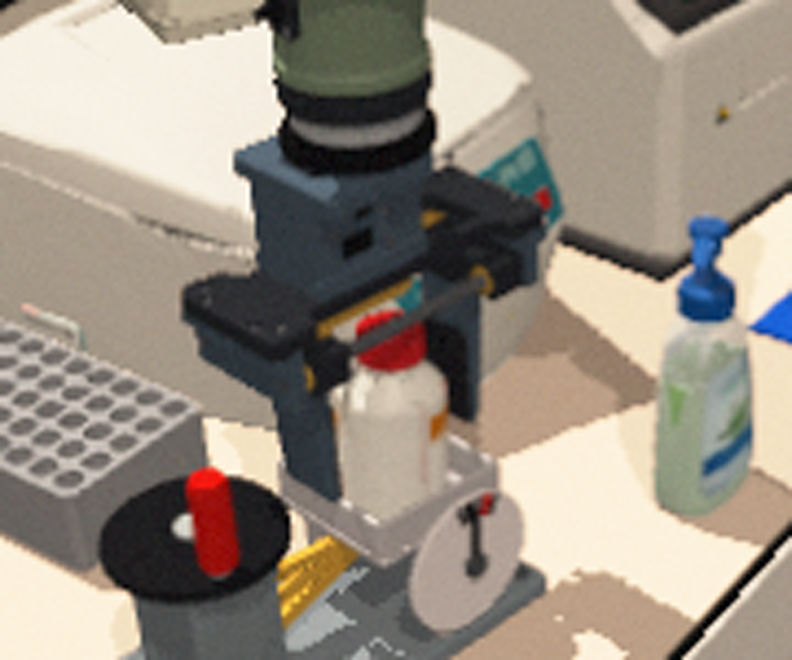

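```bash
python3 -m handwheel '[[8.8,[0,-0.5,0],0],[8.8,[0,-1.5,0],0],[8.8,[0,-3,0],0],[8.8,[0,-5,0],0],[8.8,[0,-7.5,0],0],[8.8,[0,-10,0],0],[8.8,[0,-12,0],0],[8.8,[0,-12,0],0]]' 30; python3 - <<'E'
from h import *
grab("side","s9",(130,150,180,150),4.4)
print(shift([512.7,371,225]),state()['qpos'])
E
```

```text
time_s: 9.5
ee_pos: [523.5, 238.2, 227.7]
ee_rot: [-89.7, 0.4, -99.2]
force: [0.3, 0.4, 0.3]
gripper_width: 87.9
[-12.99128514   0.1104082   -3.07809295] [ 23.22628075  17.71201899  88.82334728   0.18693639  73.25493962
 122.33543053]
```

View pics/s9.png

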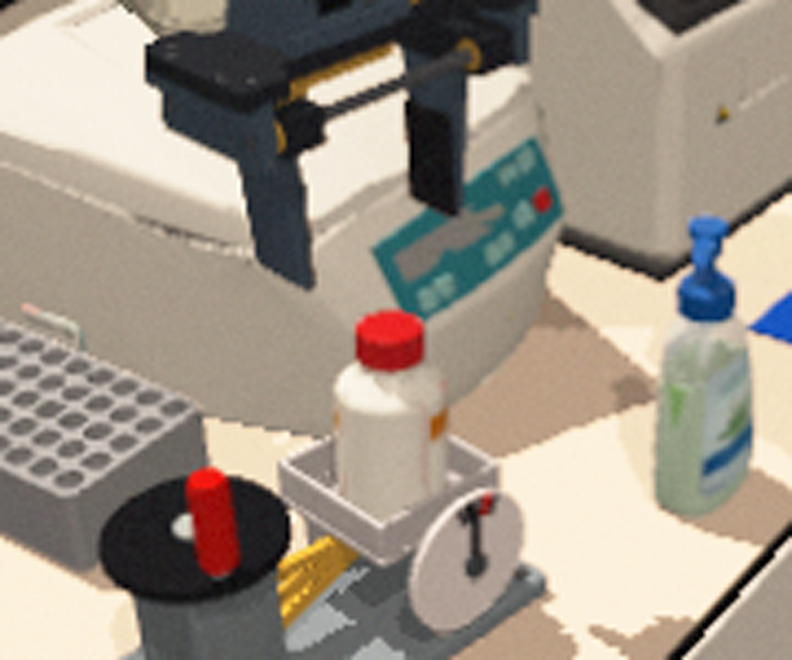

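```bash
python3 -m handwheel '[[7,[-1.3,0,-0.3],-8.5],[7,[-2.6,0,-0.6],-17],[7,[-4,0,-0.9],-25.5],[7,[-5.4,0,-1.2],-34],[7,[-6.8,0,-1.5],-42.5],[7,[-8.2,0,-1.8],-51],[7,[-9.6,0,-2.1],-59.5],[7,[-11,0,-2.5],-68],[7,[-12.2,0,-2.8],-76.5],[7,[-13,0,-3.1],-85]]' 30; python3 -m handwheel '[[7,[0,0,0],-4],[7,[0,0,0],-4]]'; python3 - <<'E'
from h import *
grab("side","s10",(130,150,180,150),4.4)
print(shift([512.7,371,131]),state()['qpos'])
E
```

```text
time_s: 10.55
ee_pos: [511.8, 371.5, 224.2]
ee_rot: [-89.9, 0.1, -13.8]
force: [0.4, -0.4, 0.1]
gripper_width: 69.7
time_s: 10.75
ee_pos: [510.9, 371.3, 222.3]
ee_rot: [-90.0, 0.2, -9.8]
force: [-0.2, -0.2, -0.1]
gripper_width: 70.0
[1.84760990e-01 9.16943042e+00 1.23897795e-03] [34.87331783 23.25854222 80.78649172  0.14138608 76.04578404 44.7018886 ]
```

View pics/s10.png

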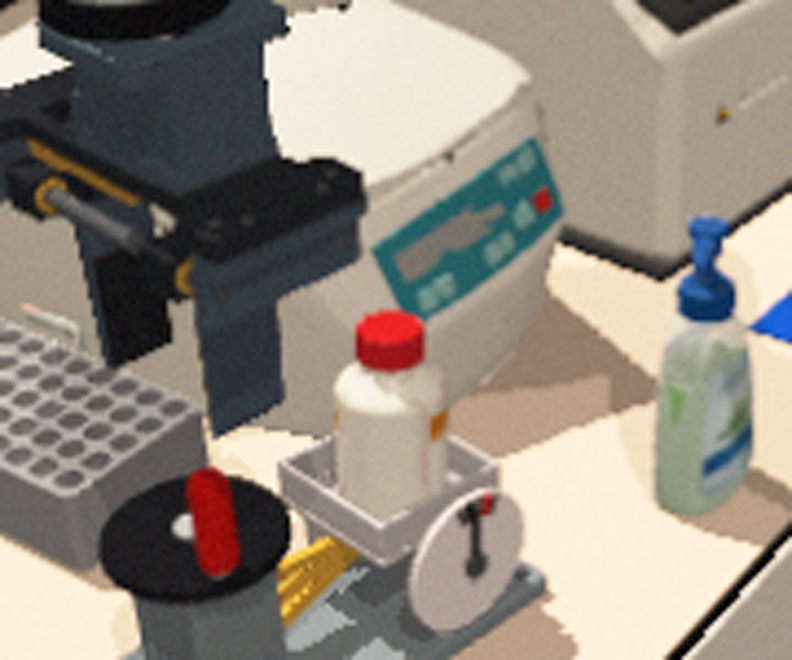

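```bash
python3 -m handwheel '[[7,[0.2,2,0],0],[7,[0.2,4,0],0],[7,[0.2,6,0],0],[7,[0.2,8,0],0],[7,[0.2,9.1,0],0],[7,[0.2,9.1,0],0]]'; python3 - <<'E'
from h import *
grab("side","s11",(130,150,180,150),4.4)
grab("top","t11",(140,150,160,120),5)
E
```

```text
time_s: 11.4
ee_pos: [511.9, 370.0, 129.7]
ee_rot: [-90.1, 0.3, -9.9]
force: [-0.2, -0.7, -0.4]
gripper_width: 70.3
```

View pics/s11.png

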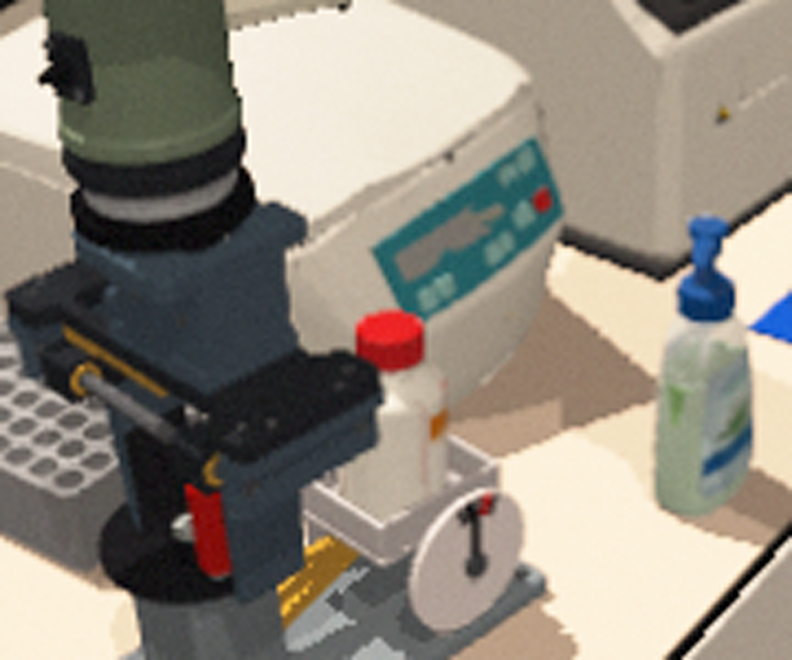

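View pics/t11.png

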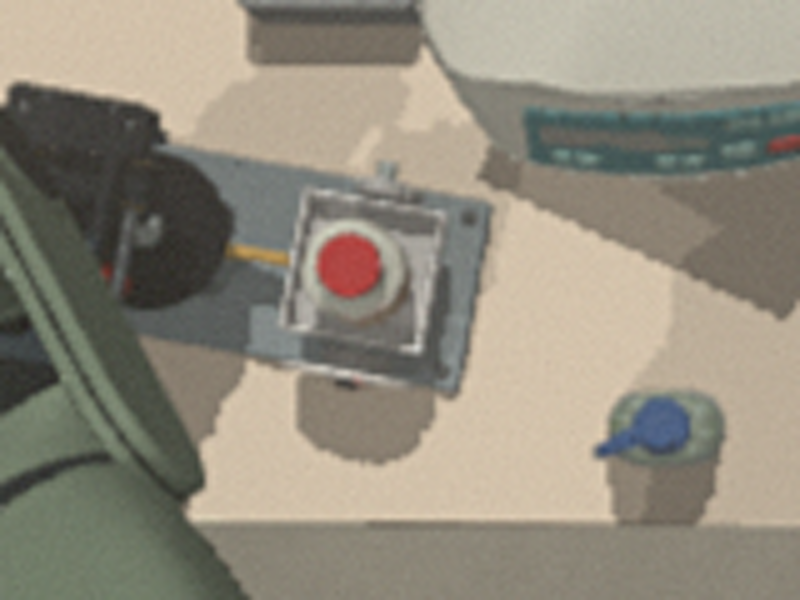

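```bash
python3 -m handwheel '[[5,[0,0,0],0],[3,[0,0,0],0],[1.5,[0,0,0],0],[1.5,[0,0,0],0],[1.5,[0,0,0],0],[1.5,[0,0,0],0]]' 15; python3 - <<'E'
from h import *
s,Rm=tool(); print(s['ee_pos'],s['ee_rot'],s['force'],s['gripper_width'])
ax=np.array([542.2,356.2]); r=s['ee_pos'][:2]-ax
for yaw in(-9.9,):
    a=np.radians(yaw); xs=r@[np.cos(a),np.sin(a)]; ys=r@[-np.sin(a),np.cos(a)]; print(xs,ys,np.hypot(xs,ys),np.degrees(np.arctan2(-xs,-ys)))
E
```

```text
time_s: 12.1
ee_pos: [513.2, 371.1, 132.2]
ee_rot: [-89.9, 0.1, -9.9]
force: [-0.7, -0.1, 0.5]
gripper_width: 25.0
[513.20686085 371.05715738 132.21197406] [-89.93556186   0.12893946  -9.90453175] [-0.71974872 -0.11085474  0.52907929] 24.95719037390835
-31.115789473057344 9.651159971333158 32.57817127040573 107.23228100253004
```

```bash
python3 -m handwheel '[[1.5,[0,0,0],0],[1.5,[0,0,0],0],[1.5,[0,0,0],0]]' 15; python3 - <<'E'
from h import *
grab("side","s12",(130,150,180,150),4.4)
E
```

```text
time_s: 12.4
ee_pos: [512.6, 371.1, 132.2]
ee_rot: [-89.9, 0.2, -9.9]
force: [-2.8, 0.6, 1.0]
gripper_width: 19.8
```

View pics/s12.png

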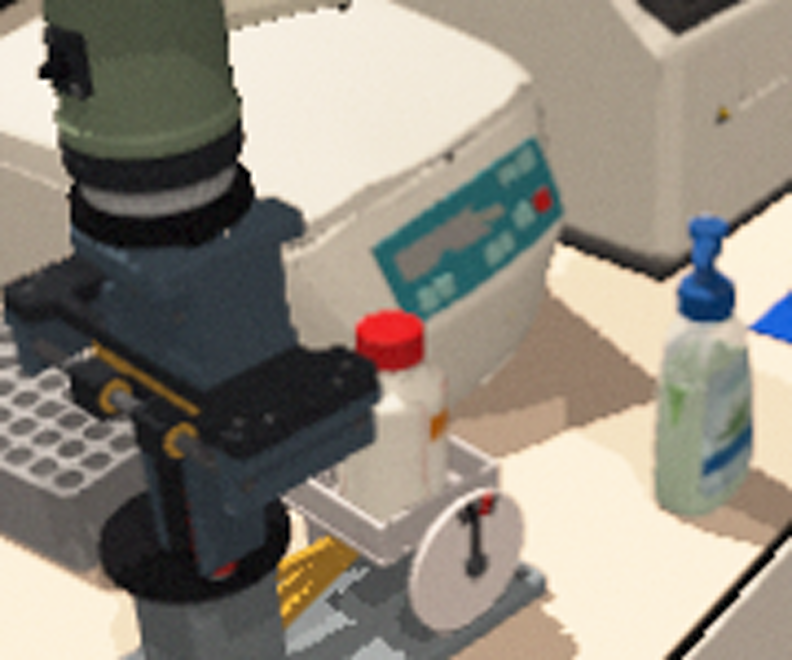

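```bash
cat > tab.py <<'E'
import numpy as np,sys
c0,c1,n=map(float,sys.argv[1:4]); r=lambda d:np.radians(d)
for c in np.linspace(c0,c1,int(n)+1)[1:]:
    print(round(c,1),"[%.2f,0,%.2f]"%(3.5*(np.sin(r(c0))-np.sin(r(c))),3.5*(np.cos(r(c0))-np.cos(r(c)))))
E
python3 tab.py 107 167 5
```

```text
119.0 [0.29,0,0.67]
131.0 [0.71,0,1.27]
143.0 [1.24,0,1.77]
155.0 [1.87,0,2.15]
167.0 [2.56,0,2.39]
```

```bash
python3 -m handwheel '[[1.5,[0.13,0,0.35],0],[1.5,[0.29,0,0.67],0],[1.5,[0.5,0,0.98],0],[1.5,[0.71,0,1.27],0],[1.5,[0.98,0,1.53],0],[1.5,[1.24,0,1.77],0],[1.5,[1.24,0,1.77],0]]' 20
```

```text
time_s: 13.15
ee_pos: [529.0, 386.9, 132.2]
ee_rot: [-89.9, 0.1, -9.9]
force: [0.5, 1.5, 0.7]
gripper_width: 19.4
```

```bash
python3 tab.py 144 279 9
```

```text
159.0 [0.80,0,0.44]
174.0 [1.69,0,0.65]
189.0 [2.60,0,0.63]
204.0 [3.48,0,0.37]
219.0 [4.26,0,-0.11]
234.0 [4.89,0,-0.77]
249.0 [5.32,0,-1.58]
264.0 [5.54,0,-2.47]
279.0 [5.51,0,-3.38]
```

```bash
python3 -m handwheel '[[1.5,[0.8,0,0.44],0],[1.5,[1.69,0,0.65],0],[1.5,[2.6,0,0.63],0],[1.5,[3.48,0,0.37],0],[1.5,[3.48,0,0.37],0]]';  python3 tab.py 204 264 4;python3 -c "
from h import *
s=state();print(s['ee_pos'],s['force'],s['qpos'])"
```

```text
time_s: 13.65
ee_pos: [565.4, 382.9, 132.1]
ee_rot: [-90.0, 0.1, -10.0]
force: [-1.6, -4.7, 3.2]
gripper_width: 19.4
219.0 [0.78,0,-0.48]
234.0 [1.41,0,-1.14]
249.0 [1.84,0,-1.94]
264.0 [2.06,0,-2.83]
[565.39582138 382.89799242 132.14648548] [-1.57521414 -4.66839103  3.24368421] [3.31126454e+01 3.10884309e+01 8.08684868e+01 6.37336044e-02
 6.80714236e+01 4.30668267e+01]
```

```bash
cat > fit.py <<'E'
import numpy as np,sys
from scipy.optimize import least_squares
P=np.array(eval(sys.argv[1]))
f=least_squares(lambda c:np.hypot(*(P-c).T)-35,[542,356]); print("centre",f.x.round(1),"res",f.fun.round(1))
a=np.radians(-9.6)
d=P-f.x; print((np.degrees(np.arctan2(-(d@[np.cos(a),np.sin(a)]),-(d@[-np.sin(a),np.cos(a)])))%360).round(1))
E
python3 fit.py "[(512.6,371.1),(529,386.9),(565.4,382.9)]"
```

```text
centre [543.9 355.3] res [ 0. -0.  0.]
[107.3 145.2 208.3]
```

```bash
python3 tab.py 208 343 9
```

```text
223.0 [0.74,0,-0.53]
238.0 [1.33,0,-1.24]
253.0 [1.70,0,-2.07]
268.0 [1.85,0,-2.97]
283.0 [1.77,0,-3.88]
298.0 [1.45,0,-4.73]
313.0 [0.92,0,-5.48]
328.0 [0.21,0,-6.06]
343.0 [-0.62,0,-6.44]
```

```bash
python3 -m handwheel '[[1.5,[0.74,0,-0.53],0],[1.5,[1.33,0,-1.24],0],[1.5,[1.7,0,-2.07],0],[1.5,[1.85,0,-2.97],0],[1.5,[1.77,0,-3.88],0],[1.5,[1.45,0,-4.73],0],[1.5,[0.92,0,-5.48],0],[1.5,[0.21,0,-6.06],0],[1.5,[-0.62,0,-6.44],0],[1.5,[-0.62,0,-6.44],0]]'; python3 - <<'E'
from h import *
grab("side","s13",(130,150,180,150),4.4)
grab("top","t13",(140,150,160,120),5)
E
```

```text
time_s: 14.65
ee_pos: [546.9, 320.3, 132.2]
ee_rot: [-90.0, 0.1, -9.9]
force: [-1.8, 3.9, 0.5]
gripper_width: 19.4
```

View pics/s13.png

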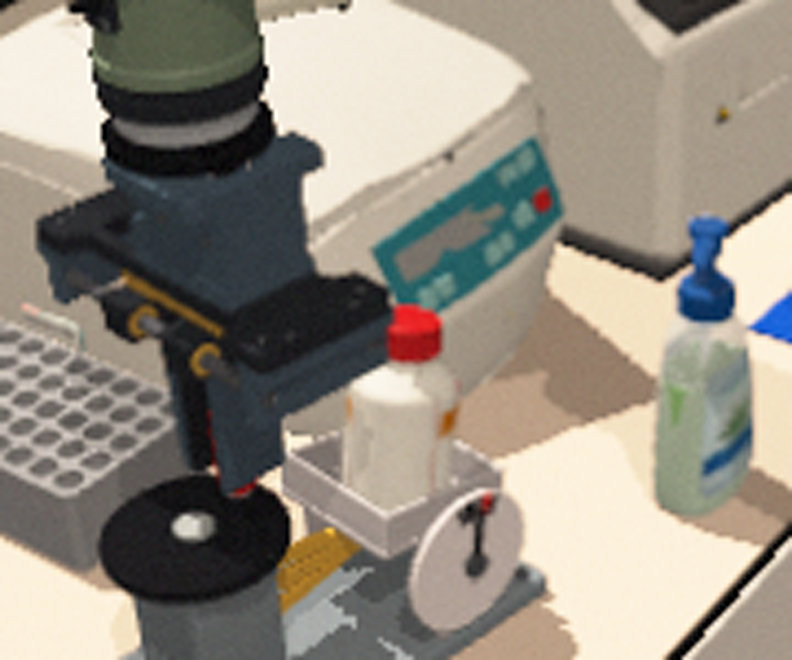

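View pics/t13.png

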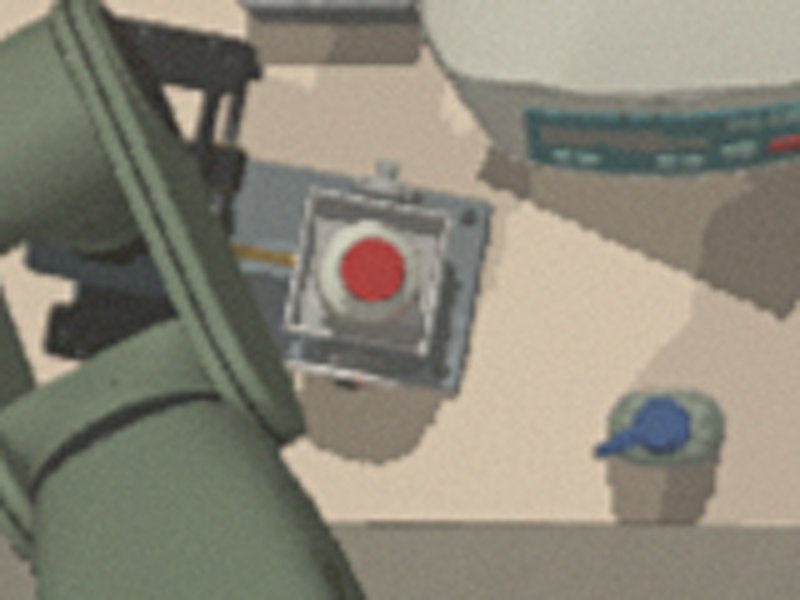

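```bash
python3 fit.py "[(512.6,371.1),(529,386.9),(565.4,382.9),(546.9,320.3)]"; python3 tab.py 344 479 9
```

```text
centre [543.9 355.2] res [ 0.1 -0.   0.1  0.1]
[107.3 145.3 208.3 345.4]
359.0 [-0.90,0,-0.14]
374.0 [-1.81,0,-0.03]
389.0 [-2.66,0,0.30]
404.0 [-3.40,0,0.85]
419.0 [-3.96,0,1.56]
434.0 [-4.33,0,2.40]
449.0 [-4.46,0,3.30]
464.0 [-4.36,0,4.21]
479.0 [-4.03,0,5.06]
```

```bash
python3 -m handwheel '[[1.5,[-0.9,0,-0.14],0],[1.5,[-1.81,0,-0.03],0],[1.5,[-2.66,0,0.3],0],[1.5,[-3.4,0,0.85],0],[1.5,[-3.96,0,1.56],0],[1.5,[-4.33,0,2.4],0],[1.5,[-4.46,0,3.3],0],[1.5,[-4.36,0,4.21],0],[1.5,[-4.03,0,5.06],0],[1.5,[-4.03,0,5.06],0]]'; python3 - <<'E'
from h import *
s=state(); print(s['ee_pos'],s['force'])
E
```

```text
time_s: 15.75
ee_pos: [517.5, 378.5, 132.2]
ee_rot: [-90.0, 0.0, -9.9]
force: [2.4, -0.7, 0.0]
gripper_width: 19.7
[517.53069434 378.5006731  132.19271317] [ 2.43721141 -0.7116327   0.01356937]
```

```bash
python3 fit.py "[(512.6,371.1),(529,386.9),(565.4,382.9),(546.9,320.3),(517.5,378.5)]"; python3 tab.py 482 617 9
```

```text
centre [543.8 355.2] res [ 0.  -0.1  0.1  0.1  0.1]
[107.3 145.3 208.4 345.3 121.9]
497.0 [0.58,0,0.71]
512.0 [1.33,0,1.24]
527.0 [2.18,0,1.56]
542.0 [3.09,0,1.64]
557.0 [3.99,0,1.49]
572.0 [4.82,0,1.11]
587.0 [5.53,0,0.53]
602.0 [6.06,0,-0.21]
617.0 [6.38,0,-1.07]
```

```bash
python3 -m handwheel '[[1.5,[0.58,0,0.71],0],[1.5,[1.33,0,1.24],0],[1.5,[2.18,0,1.56],0],[1.5,[3.09,0,1.64],0],[1.5,[3.99,0,1.49],0],[1.5,[4.82,0,1.11],0],[1.5,[5.53,0,0.53],0],[1.5,[6.06,0,-0.21],0],[1.5,[6.38,0,-1.07],0],[1.5,[6.38,0,-1.07],0]]'; python3 - <<'E'
from h import *
s=state(); print(s['ee_pos'],s['force'])
grab("side","s14",(130,150,180,150),4.4)
grab("top","t14",(140,150,160,120),5)
E
python3 fit.py "[(512.6,371.1),(529,386.9),(565.4,382.9),(546.9,320.3),(517.5,378.5),$(python3 -c "
from h import *
p=state()['ee_pos'];print((p[0],p[1]))")]"
```

```text
time_s: 16.75
ee_pos: [578.8, 355.3, 132.2]
ee_rot: [-90.0, 0.0, -10.0]
force: [-1.3, -0.5, 1.2]
gripper_width: 19.5
[578.77888844 355.26032786 132.1625839 ] [-1.2926477  -0.4612061   1.15280486]
centre [543.8 355.2] res [-0.  -0.1  0.1  0.1  0.1 -0. ]
[107.3 145.3 208.4 345.3 121.9 259.1]
```

View pics/s14.png

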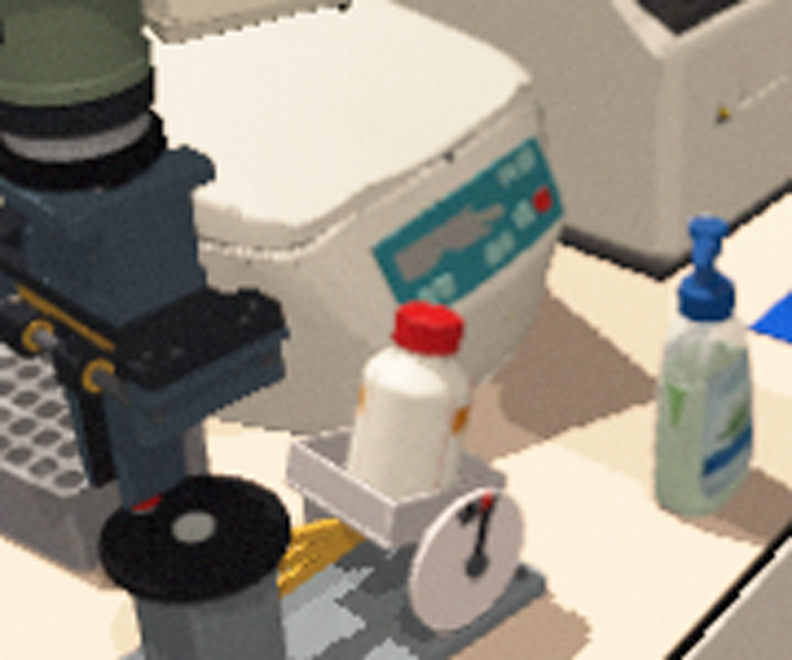

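```bash
python3 tab.py 619 720 7
```

```text
633.4 [0.06,0,-0.88]
647.9 [-0.10,0,-1.74]
662.3 [-0.48,0,-2.54]
676.7 [-1.04,0,-3.22]
691.1 [-1.75,0,-3.73]
705.6 [-2.56,0,-4.06]
720.0 [-3.44,0,-4.17]
```

```bash
python3 -m handwheel '[[1.5,[0.06,0,-0.88],0],[1.5,[-0.1,0,-1.74],0],[1.5,[-0.48,0,-2.54],0],[1.5,[-1.04,0,-3.22],0],[1.5,[-1.75,0,-3.73],0],[1.5,[-2.56,0,-4.06],0],[1.5,[-3.44,0,-4.17],0],[1.5,[-3.44,0,-4.17],0],[1.5,[-3.44,0,-4.17],0]]'; python3 - <<'E'
from h import *
s=state(); print(s['ee_pos'],s['force'], "remaining", shift([538,320.7,132.2]))
grab("side","s15",(130,150,180,150),4.4)
grab("top","t15",(140,150,160,120),5)
E
python3 fit.py "[(512.6,371.1),(529,386.9),(565.4,382.9),(546.9,320.3),(517.5,378.5),$(python3 -c "
from h import *
p=state()['ee_pos'];print((p[0],p[1]))")]"
```

```text
time_s: 17.75
ee_pos: [536.8, 320.9, 132.2]
ee_rot: [-90.1, 0.1, -9.9]
force: [-1.1, 1.8, 1.0]
gripper_width: 19.3
[536.77331374 320.90013411 132.19864938] [-1.05821467  1.78662685  1.01520143] remaining [ 0.12428223 -0.00030857  0.00140641]
centre [543.8 355.2] res [-0.  -0.   0.1  0.1  0.1  0. ]
[107.4 145.4 208.4 345.3 121.9   1. ]
```

View pics/s15.png

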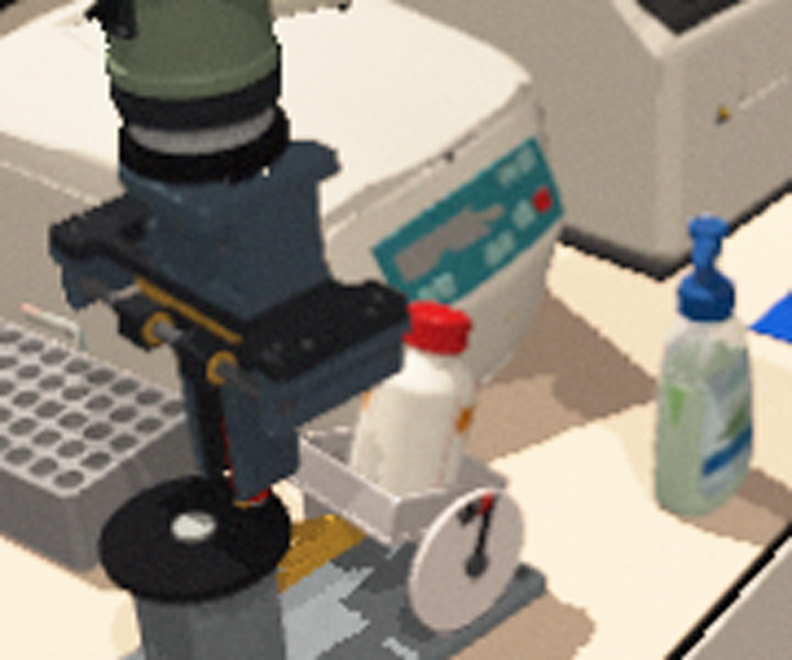

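View pics/t15.png

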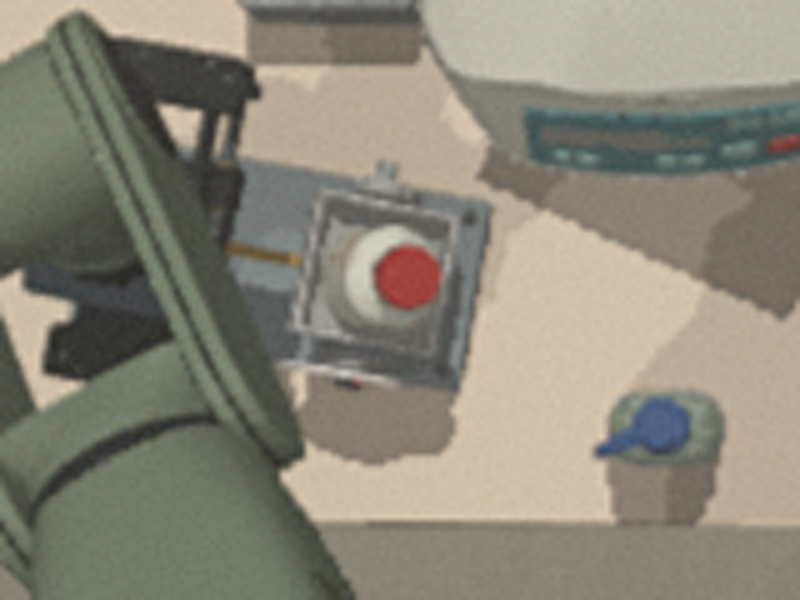

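```bash
H='x'; python3 -m handwheel '[[1.5,[0,0,0],0],[1.5,[0,0,0],0],[1.5,[0,0,0],0],[1.5,[0,0,0],0],[1.5,[0,0,0],0],[1.5,[0,0,0],0],[1.5,[0,0,0],0],[1.5,[0,0,0],0],[1.5,[0,0,0],0],[1.5,[0,0,0],0]]'; python3 -m handwheel '[[1.5,[0,0,0],0],[1.5,[0,0,0],0],[1.5,[0,0,0],0],[1.5,[0,0,0],0],[1.5,[0,0,0],0],[1.5,[0,0,0],0],[1.5,[0,0,0],0],[1.5,[0,0,0],0],[1.5,[0,0,0],0],[1.5,[0,0,0],0]]'; python3 -m handwheel '[[1.5,[0,0,0],0],[1.5,[0,0,0],0],[1.5,[0,0,0],0],[1.5,[0,0,0],0],[1.5,[0,0,0],0],[1.5,[0,0,0],0]]';python3 - <<'E'
from h import *
grab("side","s16",(215,225,45,75),8)
E
python3 tab.py 721 586 9
```

```text
time_s: 18.85
ee_pos: [537.4, 320.8, 132.2]
ee_rot: [-90.1, 0.0, -9.9]
force: [0.1, 1.7, 0.5]
gripper_width: 19.4
time_s: 19.85
ee_pos: [537.4, 320.8, 132.2]
ee_rot: [-90.0, 0.0, -9.9]
force: [-1.0, 1.7, 0.5]
gripper_width: 19.9
time_s: 20.45
ee_pos: [537.4, 320.8, 132.2]
ee_rot: [-90.0, 0.0, -9.9]
force: [-0.8, 1.5, 0.3]
gripper_width: 19.5
706.0 [0.91,0,0.10]
691.0 [1.76,0,0.44]
676.0 [2.49,0,0.98]
661.0 [3.06,0,1.70]
646.0 [3.43,0,2.53]
631.0 [3.56,0,3.44]
616.0 [3.46,0,4.35]
601.0 [3.12,0,5.20]
586.0 [2.58,0,5.93]
```

View pics/s16.png

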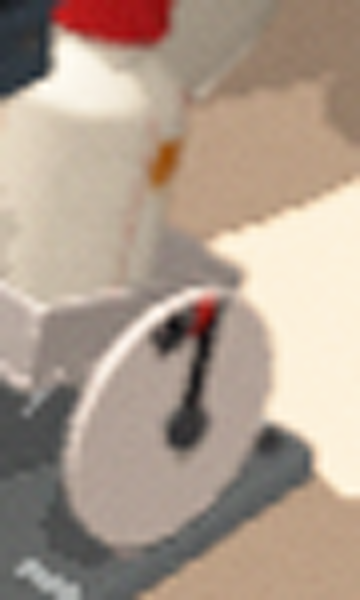

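Pointer on the red 20° tick, held ~2.7 s. Crank back.

```bash
python3 -m handwheel '[[1.5,[0.91,0,0.1],0],[1.5,[1.76,0,0.44],0],[1.5,[2.49,0,0.98],0],[1.5,[3.06,0,1.7],0],[1.5,[3.43,0,2.53],0],[1.5,[3.56,0,3.44],0],[1.5,[3.46,0,4.35],0],[1.5,[3.12,0,5.2],0],[1.5,[2.58,0,5.93],0],[1.5,[2.58,0,5.93],0]]'
python3 fit.py "[(512.6,371.1),(529,386.9),(565.4,382.9),(546.9,320.3),(517.5,378.5),$(python3 -c "
from h import *
p=state()['ee_pos'];print((p[0],p[1]))")]"; python3 tab.py 587 452 9
```

```text
time_s: 21.5
ee_pos: [572.6, 375.3, 132.1]
ee_rot: [-90.1, 0.1, -9.9]
force: [-5.0, -1.8, 3.9]
gripper_width: 19.2
centre [543.8 355.3] res [ 0.  -0.1  0.1  0.1  0.1  0. ]
[107.3 145.3 208.4 345.4 121.8 225.4]
572.0 [-0.71,0,0.58]
557.0 [-1.54,0,0.96]
542.0 [-2.44,0,1.11]
527.0 [-3.35,0,1.02]
512.0 [-4.20,0,0.70]
497.0 [-4.95,0,0.17]
482.0 [-5.53,0,-0.53]
467.0 [-5.91,0,-1.36]
452.0 [-6.06,0,-2.26]
```

```bash
python3 -m handwheel '[[1.5,[-0.71,0,0.58],0],[1.5,[-1.54,0,0.96],0],[1.5,[-2.44,0,1.11],0],[1.5,[-3.35,0,1.02],0],[1.5,[-4.2,0,0.7],0],[1.5,[-4.95,0,0.17],0],[1.5,[-5.53,0,-0.53],0],[1.5,[-5.91,0,-1.36],0],[1.5,[-6.06,0,-2.26],0],[1.5,[-6.06,0,-2.26],0]]'
python3 fit.py "[(512.6,371.1),(529,386.9),(565.4,382.9),(546.9,320.3),(517.5,378.5),$(python3 -c "
from h import *
p=state()['ee_pos'];print((p[0],p[1]))")]"; python3 tab.py 450 315 9
```

```text
time_s: 22.5
ee_pos: [509.4, 362.5, 132.2]
ee_rot: [-90.1, -0.0, -9.9]
force: [3.6, -2.3, -0.7]
gripper_width: 19.3
centre [543.8 355.2] res [-0.  -0.1  0.1  0.1  0.1  0.1]
[107.4 145.4 208.4 345.3 121.9  92.3]
435.0 [0.12,0,-0.91]
420.0 [0.47,0,-1.75]
405.0 [1.03,0,-2.47]
390.0 [1.75,0,-3.03]
375.0 [2.59,0,-3.38]
360.0 [3.50,0,-3.50]
345.0 [4.41,0,-3.38]
330.0 [5.25,0,-3.03]
315.0 [5.97,0,-2.47]
```

```bash
python3 tab.py 452 317 9
```

```text
437.0 [0.09,0,-0.91]
422.0 [0.41,0,-1.77]
407.0 [0.94,0,-2.51]
392.0 [1.64,0,-3.09]
377.0 [2.47,0,-3.47]
362.0 [3.38,0,-3.62]
347.0 [4.29,0,-3.53]
332.0 [5.14,0,-3.21]
317.0 [5.88,0,-2.68]
```

```bash
python3 -m handwheel '[[1.5,[0.09,0,-0.91],0],[1.5,[0.41,0,-1.77],0],[1.5,[0.94,0,-2.51],0],[1.5,[1.64,0,-3.09],0],[1.5,[2.47,0,-3.47],0],[1.5,[3.38,0,-3.62],0],[1.5,[4.29,0,-3.53],0],[1.5,[5.14,0,-3.21],0],[1.5,[5.88,0,-2.68],0],[1.5,[5.88,0,-2.68],0]]'
python3 fit.py "[(512.6,371.1),(529,386.9),(565.4,382.9),(546.9,320.3),(517.5,378.5),$(python3 -c "
from h import *
p=state()['ee_pos'];print((p[0],p[1]))")]"; python3 tab.py 317 182 9
```

```text
time_s: 23.5
ee_pos: [564.0, 326.6, 132.2]
ee_rot: [-90.1, -0.1, -9.9]
force: [-0.1, 2.3, 0.7]
gripper_width: 19.3
centre [543.8 355.2] res [ 0.  -0.   0.1  0.1  0.1  0. ]
[107.3 145.3 208.4 345.4 121.9 315.2]
302.0 [0.58,0,0.71]
287.0 [0.96,0,1.54]
272.0 [1.11,0,2.44]
257.0 [1.02,0,3.35]
242.0 [0.70,0,4.20]
227.0 [0.17,0,4.95]
212.0 [-0.53,0,5.53]
197.0 [-1.36,0,5.91]
182.0 [-2.26,0,6.06]
```

```bash
python3 tab.py 315.5 180.5 9 >/dev/null; python3 -m handwheel '[[1.5,[0.58,0,0.71],0],[1.5,[0.96,0,1.54],0],[1.5,[1.11,0,2.44],0],[1.5,[1.02,0,3.35],0],[1.5,[0.7,0,4.2],0],[1.5,[0.17,0,4.95],0],[1.5,[-0.53,0,5.53],0],[1.5,[-1.36,0,5.91],0],[1.5,[-2.26,0,6.06],0],[1.5,[-2.26,0,6.06],0]]'
python3 fit.py "[(512.6,371.1),(529,386.9),(565.4,382.9),(546.9,320.3),(517.5,378.5),$(python3 -c "
from h import *
p=state()['ee_pos'];print((p[0],p[1]))")]"; python3 tab.py 180 45 9; python3 tab.py 182 47 9
```

```text
time_s: 24.5
ee_pos: [551.4, 389.5, 132.1]
ee_rot: [-90.2, -0.1, -9.8]
force: [-2.5, -3.8, 3.2]
gripper_width: 19.6
centre [543.8 355.3] res [ 0.  -0.1  0.   0.1  0.1  0.1]
[107.3 145.3 208.4 345.4 121.8 182.8]
165.0 [-0.91,0,-0.12]
150.0 [-1.75,0,-0.47]
135.0 [-2.47,0,-1.03]
120.0 [-3.03,0,-1.75]
105.0 [-3.38,0,-2.59]
90.0 [-3.50,0,-3.50]
75.0 [-3.38,0,-4.41]
60.0 [-3.03,0,-5.25]
45.0 [-2.47,0,-5.97]
167.0 [-0.91,0,-0.09]
152.0 [-1.77,0,-0.41]
137.0 [-2.51,0,-0.94]
122.0 [-3.09,0,-1.64]
107.0 [-3.47,0,-2.47]
92.0 [-3.62,0,-3.38]
77.0 [-3.53,0,-4.29]
62.0 [-3.21,0,-5.14]
47.0 [-2.68,0,-5.88]
```

```bash
python3 -m handwheel '[[1.5,[-0.91,0,-0.09],0],[1.5,[-1.77,0,-0.41],0],[1.5,[-2.51,0,-0.94],0],[1.5,[-3.09,0,-1.64],0],[1.5,[-3.47,0,-2.47],0],[1.5,[-3.62,0,-3.38],0],[1.5,[-3.53,0,-4.29],0],[1.5,[-3.21,0,-5.14],0],[1.5,[-2.68,0,-5.88],0],[1.5,[-2.68,0,-5.88],0]]'
python3 fit.py "[(512.6,371.1),(529,386.9),(565.4,382.9),(546.9,320.3),(517.5,378.5),$(python3 -c "
from h import *
p=state()['ee_pos'];print((p[0],p[1]))")]"; python3 tab.py 48 0 4; python3 -c "
from h import *
print(shift([537.9,320.7,132.1]))"
```

```text
time_s: 25.5
ee_pos: [515.5, 334.6, 132.2]
ee_rot: [-90.3, -0.1, -9.9]
force: [1.4, -1.8, -0.1]
gripper_width: 19.4
centre [543.8 355.2] res [-0.  -0.1  0.1  0.1  0.1  0. ]
[107.4 145.4 208.4 345.3 121.9  44.4]
36.0 [0.54,0,-0.49]
24.0 [1.18,0,-0.86]
12.0 [1.87,0,-1.08]
0.0 [2.60,0,-1.16]
[ 2.45103742  0.01917746 -0.98745614]
```

```bash
python3 -m handwheel '[[1.5,[0.5,0,-0.42],0],[1.5,[1.1,0,-0.75],0],[1.5,[1.8,0,-0.95],0],[1.5,[2.45,0,-1],0],[1.5,[2.45,0,-1],0],[1.5,[2.45,0,-1],0],[1.5,[2.45,0,-1],0]]'
python3 fit.py "[(512.6,371.1),(529,386.9),(565.4,382.9),(546.9,320.3),(517.5,378.5),$(python3 -c "
from h import *
p=state()['ee_pos'];print((p[0],p[1]))")]"; python3 - <<'E'
from h import *
print(shift([537.9,320.7,132.1]),state()['ee_rot'])
grab("side","s17",(130,150,180,150),4.4)
E
```

```text
time_s: 26.2
ee_pos: [538.2, 320.6, 132.2]
ee_rot: [-90.3, -0.1, -9.9]
force: [3.1, 3.1, -2.2]
gripper_width: 19.3
centre [543.8 355.2] res [-0.  -0.   0.1  0.1  0.1  0.1]
[107.4 145.4 208.4 345.3 121.9 359.5]
[-0.03275691  0.01330487  0.00563381] [-90.26397302  -0.10894851  -9.88700626]
```

View pics/s17.png

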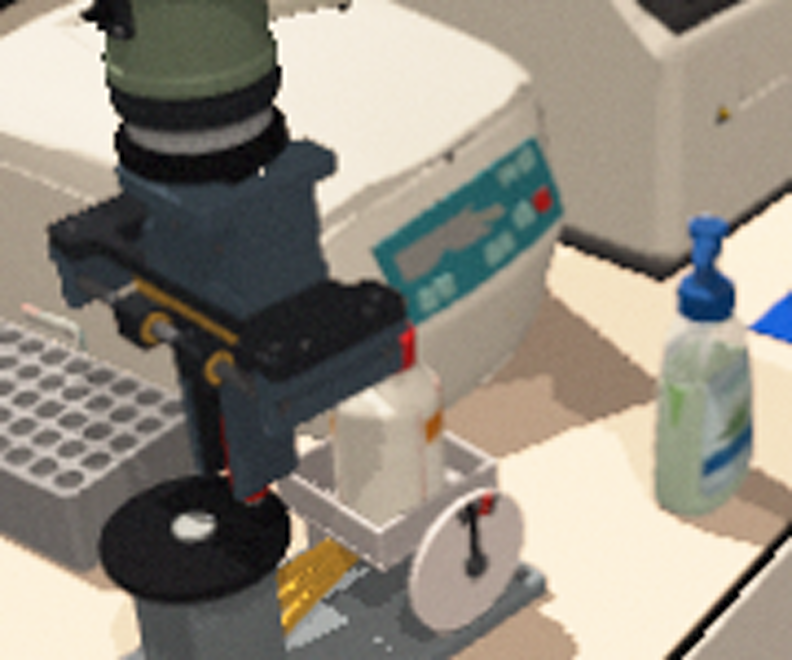

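```bash
python3 -m handwheel '[[2.5,[0,0,0],0],[4,[0,0,0],0],[6,[0,0,0],0],[7,[0,0,0],0],[7,[0,0,0],0],[7,[0,-1,0],0],[7,[0,-3,0],0],[7,[0,-6,0],0],[7,[0,-9,0],0],[7,[0,-12,0],0]]'; python3 -m handwheel '[[7,[-2,0,2],0],[7,[-4,-1,5],0],[7,[-7,-2,8],0],[7,[-10,-2,11],0],[7,[-12,-2,14],0],[7,[-12,-2,14],0],[7,[-12,-2,14],0]]'; python3 - <<'E'
from h import *
grab("side","s18",(130,150,180,150),4.4)
grab("top","t18",(130,140,300,120),2.66)
E
```

```text
time_s: 27.25
ee_pos: [537.9, 321.1, 254.3]
ee_rot: [-90.2, -0.1, -9.9]
force: [-0.0, 0.7, -0.3]
gripper_width: 70.0
time_s: 27.95
ee_pos: [443.3, 480.1, 273.8]
ee_rot: [-90.3, -0.2, -9.8]
force: [-0.1, 0.4, -0.1]
gripper_width: 69.7
```

View pics/s18.png

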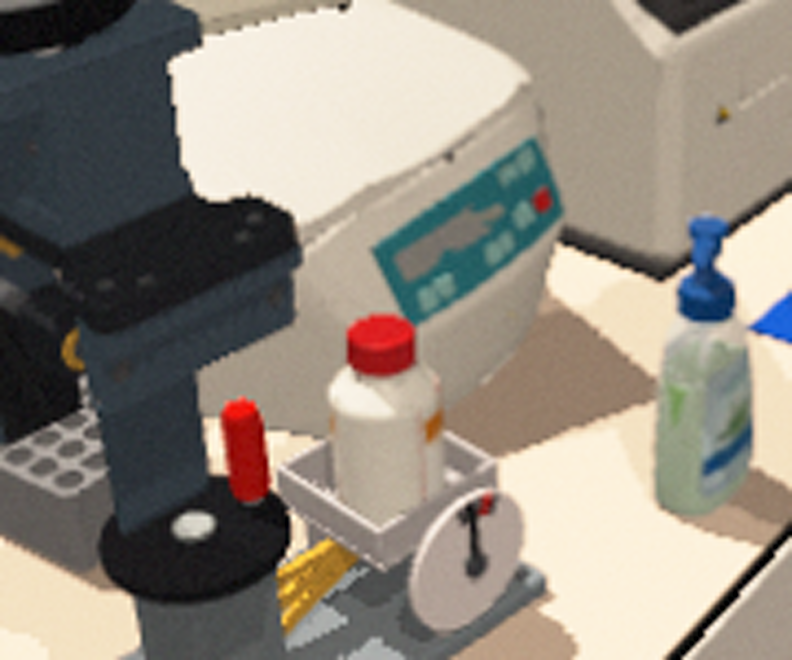

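View pics/t18.png

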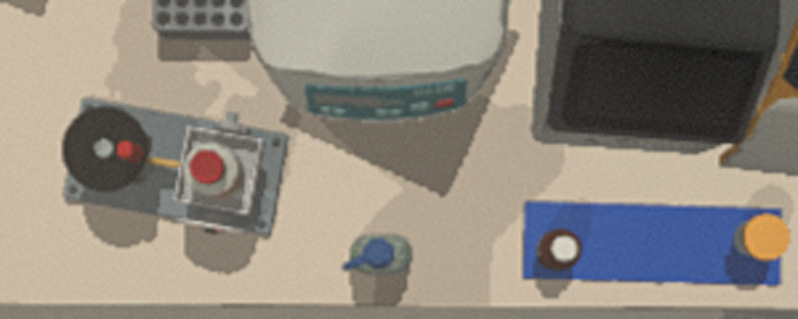

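```bash
python3 - <<'E'
from h import *
s=state(); print(s['time_s'],s['force'],s['gripper_width'])
print(job.job_done())
E
```

```text
28.05 [-0.39239772  0.3948764   0.25780053] 70.06918672484645
the job is handed in; nothing more can be done
None
```

The job is done and handed in at 28 s of the 72 s allowed. I stood the red-capped bottle in the tray and let go of it. I then cranked from about +3° to 20°, held that angle for about 2.7 s, cranked back to level, released the crank and moved the arm clear.

- **20° tilt:** the pointer was on the red 20° tick. A circle fitted to the gripper positions while turning the crank put it within about 1° of two full turns. The fit was good to about 0.1 mm.
- **Level:** the last pictures show the pointer on the black level tick, the grip on the tray side of the crank and the bottle standing in the tray. By the same fit, the crank stopped about 0.5° short of zero, which is under 0.02° of tilt.
- **Bystanders:** the brown bottle, the cup and the gel dispenser looked upright and in their places. I checked this by eye only and did not measure their final positions.
- **Disagreements:** the first camera fixes of the crank axis differed by up to 8 mm in y between the two views, so I relied on the circle fit instead. No other check failed.

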